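# Free a heatsink from a two-lane carrier held by a retaining bar

### The job

Lift the retaining bar out of its two brackets and stand it, base down, wholly on the black rubber pad without dropping it. Then slide the finned heatsink along its lane and out of the open end until it lies flat on the bench, completely clear of the carrier. Slide it, never lift it; leave the plain closed enclosure in its lane and do not disturb the other things on the bench.

Things in the scene. Friction and masses are not known exactly. Their poses are not given: they have to be found in the camera images.
- carrier: Grey two-lane tray, fixed, 200 (x) by 170 mm (y), origin at the centre of its underside on the bench. Floor 4 mm thick. Lanes run along x, 69 mm wide, centred at y = +37 and -37 mm, with 5 mm guide walls beside and between, tops 14 mm above the bench; a 6 mm wall as high closes them at x = +100 mm. The -x end is open, without wall or lip; the floor ends at x = -100 mm.
- carrier_slot (a point): Midway between the two U brackets, at the height of their slot bottoms, 18 mm above the bench; carrier x = -79 mm. The centre of the bar's underside rests near here. The brackets, open upward, stand outside the lanes at carrier y = +81 and -81 mm, 42 mm long in x, 8 mm thick in y, tops 42 mm above the bench; slots 30 mm wide in x.
- bar: Steel flat bar, about 0.3 kg, 24 (its x) by 200 (y) by 12 mm high, with a handle on top: an inverted U of 10 mm round rod, 90 mm between its leg centres (in y). Origin at the centre of the underside, z up. It stands loose in the two brackets across the open end, parallel to the carrier's y axis, and stands by itself on a level surface.
- bar_handle (a point): Middle of the handle's level crosspiece, on its centre line: a 10 mm rod along the bar's y, 80 mm above the bar's underside.
- bar_end_a (a point): Centre of the bar's +y end, at its underside.
- bar_end_b (a point): Centre of the bar's -y end, at its underside.
- heatsink: Bare aluminium heatsink, about 0.35 kg, 105 (its x) by 64 (y) by 42 mm high: 8 mm base, seven 4 mm upright fins along its length, open at top and both ends. Origin at the centre of its underside. Loose on the carrier's floor in either lane, its x along the lane, 2 to 22 mm behind the bar, at least 30 mm free behind it before the rear wall.
- enclosure: Plain closed aluminium box with a smooth lid and four screws, about 0.35 kg, 105 x 64 x 42 mm, origin at the centre of its underside; loose in the other lane. To be left there.
- pad: Black rubber pad fixed on the bench, 270 mm (its x) by 120 mm (its y), 4 mm thick, origin at the centre of its underside. The bar goes here, its long side along the pad's.
- mug: Steel mug with a handle at its +y side, bystander, 80 mm across, 90 mm tall, upright; origin at the centre of its underside.
- multimeter: Black handheld multimeter, bystander, 150 (x) x 75 (y) x 40 mm, lying flat; origin at the centre of its underside.
- screwdriver: Screwdriver, bystander, 190 mm long, lying along its x.
There are look-alikes about, which are no part of the job. Leave any green look-alike of the heatsink alone.

How it is judged (in metres and radians):
On the way, in this order (a step that is already met when the one before it is completed fails the run):
1. the bar is lifted out of both brackets while the heatsink is still in its lane (z of each of bar_end_a, bar_end_b in the frame of carrier above 0.045 m and x of heatsink in the frame of carrier above -0.04 m), for 0.1 s.
2. the bar stands base down, wholly on the pad, released (x of bar_end_a in the frame of pad between -0.137 and 0.137 m and y of bar_end_a in the frame of pad between -0.062 and 0.062 m and x of bar_end_b in the frame of pad between -0.137 and 0.137 m and y of bar_end_b in the frame of pad between -0.062 and 0.062 m and z of bar in the frame of pad below 0.008 m and angle between bar's own z axis and vertical below 0.12 rad and linear speed of bar below 0.02 m/s and contact force between the fingers and bar below 0.1 N), for 0.2 s.
3. the heatsink lies flat on the bench, clear of the carrier's open end (x of heatsink in the frame of carrier below -0.155 m and height (world z) of heatsink below 0.0035 m and angle between heatsink's own z axis and vertical below 0.06 rad), for 0.2 s.
At the end, for the whole second after the job is handed in: The bar stands base down (within 0.12 rad) with both ends over the pad, released and at rest; the heatsink lies flat on the bench beyond the open end, its origin more than 155 mm from the carrier's origin towards -x, at rest; the enclosure still lies on the floor of its lane (all of step 2 and all of step 3 and linear speed of heatsink below 0.02 m/s and x of enclosure in the frame of carrier above -0.03 m and z of enclosure in the frame of carrier below 0.01 m); the robot touches nothing.
It fails at once if the heatsink is lifted (more than 20 mm above the bench) instead of slid (height (world z) of heatsink above 0.02 m).
It fails at once if the enclosure is moved more than 15 mm (distance of enclosure from where it was at the start of the episode above 0.015 m).
It fails at once if the bar is dropped: falling freely, out of the brackets, with nothing holding it (contact force between each of the fingers, the arm, anything else and bar below 0.05 N and height (world z) of bar above 0.022 m and linear speed of bar above 0.35 m/s).
It fails at once if the mug, multimeter or screwdriver is moved more than 30 mm (distance of any of mug, multimeter, screwdriver from where it was at the start of the episode above 0.03 m).
It also fails if it takes over 54 s, if anything falls off the work surface, if the arm or the gripper's body presses on something with over 40 N, if the wrist force passes 120 N, or if a joint passes its speed limit or range.

### The arm

A 6-joint arm with a two-finger parallel gripper is mounted at the origin on the work surface. World frame = base frame: x ahead of the robot, y to its left, z up, the work surface at z = 0. Lengths are in mm, angles in rad, forces in N, time in s.
With the tool pointing down it reaches from about 425 to 925 mm from the base axis. Payload 12.5 kg.
Tool frame: the origin (TCP) lies at the very end of the fingers, on their centre line; the grasp point (between the pads) lies 19 mm behind it; z points along the fingers, y is the line along which they close (so a half turn about z gives the same grasp; the last joint's range is limited). The gripper opens to 85 mm and grips with 20 to 120 N. Pads are 22 mm wide; open, the fingers measure 114 mm over their backs; the gripper's body (76 mm by 85 mm) begins 54 mm behind the grasp point. The pads swing forward as they close: fully open they stand 13 mm farther back than shut.
Start: joints at [-1.433, 0.491, 1.559, -0, 1.092, -0.106], TCP at [150.892, -606.528, 231.327] pointing down, gripper open.
Joint ranges: [-3.1, 3.1], [-0.84, 2.19], [0.05, 2.79], [-1.13, 4.28], [0.06, 2.93], [-2.69, 2.69]. Speed limits (rad/s): [2.22, 2.22, 2.79, 3.14, 3.14, 3.14].

### API

Orientations are given as a unit quaternion [w, x, y, z].
In Python, from rig import observe, vision, order gives the robot as it stands.
- The arm moves only by the tool drive_tool, never from a script. Its argument "targets" is a list of rows, each a list of 2 entries, a list of its own where there are three numbers: the shift along the tool's x, y, z in units of 0.5 m (1.0 is 0.5 m), then the turn, a rotation vector about the tool's x, y, z in units of pi rad (1.0 is pi rad). A call has 1 to 12 rows; each row is the pose to reach, as a shift and turn from the pose commanded when the call began, along the tool's axes at that moment, turning the shorter way round; what a row does not reach only later rows make up. A row lasts 1/12 s, in which the tool goes at most 41.7 mm and 7.16 degrees, less where a joint would pass 70% of its speed; a pose out of reach is approached as far as the arm can. A call with a number of a shift or a turn outside -1 to 1 is refused whole. A call with a gripper value outside its range is refused whole. "jaw" is the closure in counts, from 0 (fully open) to 255 (shut), set as the call begins (left out, the last holds). The fingers move at their own pace and stop on an object; "grip_force" is the grip in N (left out, the last holds). Time passes only in rows, so rows that repeat a pose let the fingers close. It gives the time, the measured TCP pose, the force, the opening and the grip force at its end, in the units of the state.
- observe(): the state, without advancing time (a new reading comes with each control period).
- vision.grab_frame(name): name is "scene" or "top" or "wrist"; returns the picture (480x640x3 uint8, blue, green, red); there is no depth.
- vision.camera_params(name): a dict with "fx", "fy", "cx", "cy" (pixels), "k1" (the pictures are not rectified: a ray, as slopes to the right and down, at radius r is drawn at 1 + k1 r^2 times it, then the intrinsics apply), "xyz" and "orientation" of the camera in the world. Camera axes: x right, y up, looking along -z (the intrinsics and any distortion apply to the point x, -y, -z); pixel columns grow to the right and rows downward; lengths in mm; the calibration is good to about 2 mm. A picture is of the moment at which its call begins: read the wrist's pose just before it. camera_params takes no time and is no camera call; for the wrist camera it gives the pose at the moment of the call.
- order.close_job(): hands the job in; it is judged then, once.
The state is a dict: "clock": time; "joint_pos": joint angles; "dq": joint speeds; "joint_efforts": joint torques, N m; "position": TCP position; "tool_rot": TCP orientation; "ft_force": force on the tool from outside, world axes, zero at the start; "torque": the same for the moment, N m; "gripper_width": opening from 0.0 (shut) to 1.0 (fully open); "grip_force": force on a finger pad.
Only numpy, scipy, OpenCV 4.12 (cv2) and the standard library are available. Lean on these libraries where they do the work, as an engineer would, in place of code of your own. Each camera call takes 0.05 s, during which the arm holds its last target. There are 200 camera calls.

## Working session

There is one attempt and no reset: what is moved stays moved. The work goes in short steps, Python scripts to look and compute and a tool call to move; the robot and the scene stay as the last step left them, time stands still between calls to the robot, and variables do not carry over. Pictures are saved under pics/ and viewed, at most 10 in all, crops included, and the job is handed in when it is done.

Besides the shell and the picture viewer there is one more tool, called by a JSON object that holds its "fn" and its "kwargs". drive_tool: Moves the arm, as the interface text tells. Its arguments: {"type":"object","properties":{"targets":{"type":"array","items":{"type":"array"}},"jaw":{"type":"number"},"grip_force":{"type":"number"}},"required":["targets"]}

```bash
mkdir -p pics; ls; python3 - <<'E'
from rig import observe, vision
import cv2,numpy as np
s=observe();print(s)
for n in("top","scene"):
    im=vision.grab_frame(n);cv2.imwrite(f"pics/{n}0.png",im);print(vision.camera_params(n))
E
```

```text
pics
{'clock': 0.0, 'joint_pos': array([-1.43261248e+00,  4.91574107e-01,  1.55948075e+00, -3.01798528e-05,
        1.09167642e+00, -1.05595489e-01]), 'dq': array([ 0.00070633, -0.00116233,  0.00010926, -0.00038003,  0.00135552,
        0.00119645]), 'joint_efforts': array([-7.88712368e-04, -6.18443370e+01, -2.61588800e+01, -1.40969164e-04,
        4.11360888e-03,  2.20919969e-05]), 'position': array([ 150.84304677, -606.28202635,  230.7079188 ]), 'tool_rot': array([-5.69015900e-04,  9.92579639e-01,  1.21594963e-01, -2.26610973e-05]), 'ft_force': array([ 0.07035623,  0.08507179, -0.32165767]), 'torque': array([-0.01496303,  0.01335951,  0.0181539 ]), 'grip_force': 0.0, 'gripper_width': 0.9982086466535994}
{'fx': 493.0447560812794, 'fy': 493.0447560812794, 'cx': 321.5308249166222, 'cy': 238.3072303404247, 'k1': -0.10900024911917092, 'xyz': array([ 500.94479311,   55.77265457, 1088.18340788]), 'orientation': array([-0.70149887, -0.04035275,  0.02789198,  0.71098033])}
{'fx': 543.7862143046182, 'fy': 543.7862143046182, 'cx': 327.3770034721429, 'cy': 235.22027304595613, 'k1': -0.06857342158699792, 'xyz': array([1645.56862423,  250.23424153,  837.54880583]), 'orientation': array([0.58047665, 0.29101818, 0.35252938, 0.67385333])}
```

View pics/top0.png

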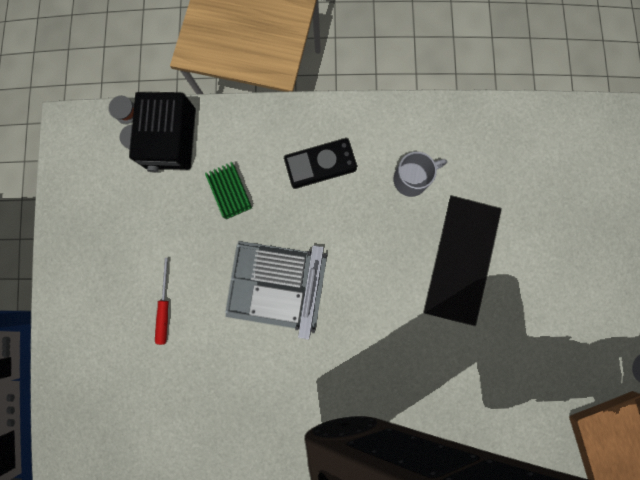

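View pics/scene0.png

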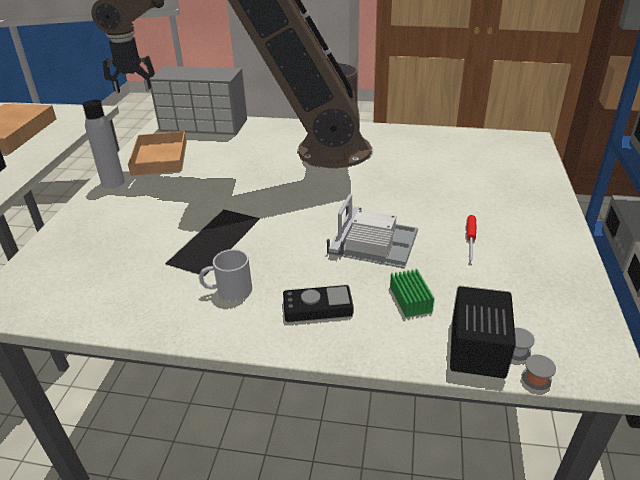

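Top view: carrier at about (270,285), with its open end to the right. The bar lies across it at (313,290) and the pad is at (463,260). There are three heatsink-like things: the silver finned part in the upper lane (279,266), the plain box with screws in the lower lane (276,302), and a green finned part on the bench (229,190). The silver finned one in the lane fits the description. An enlarged crop should confirm it.

```bash
cat > h.py <<'E'
import numpy as np,cv2
from scipy.spatial.transform import Rotation as R
from rig import observe,vision
def q(o): return R.from_quat(np.r_[o[1:],o[0]])
def K(c): return np.array([[c['fx'],0,c['cx']],[0,c['fy'],c['cy']],[0,0,1.]])
def pix2w(c,uv,z):
    uv=np.atleast_2d(np.array(uv,float))
    d=np.c_[(uv[:,0]-c['cx'])/c['fx'],(uv[:,1]-c['cy'])/c['fy']]
    rd=np.hypot(*d.T); r=rd.copy()
    for _ in range(30): r=rd/(1+c['k1']*r**2)
    s=(d.T*(r/np.maximum(rd,1e-9))).T
    v=q(c['orientation']).apply(np.c_[s[:,0],-s[:,1],-np.ones(len(s))])
    p=np.asarray(c['xyz']); return p+v*((z-p[2])/v[:,2])[:,None]
def w2pix(c,P):
    v=q(c['orientation']).inv().apply(np.atleast_2d(P)-c['xyz']); s=np.c_[v[:,0],-v[:,1]]/-v[:,2:]
    s=s*(1+c['k1']*(s**2).sum(1))[:,None]; return s*[c['fx'],c['fy']]+[c['cx'],c['cy']]
def crop(im,x0,y0,x1,y1,k,name):
    cv2.imwrite(name,cv2.resize(im[y0:y1,x0:x1],None,fx=k,fy=k,interpolation=cv2.INTER_CUBIC))
E
python3 - <<'E'
from h import *
im=cv2.imread("pics/top0.png");c=vision.camera_params("top")
crop(im,215,230,345,350,5,"pics/c1.png")
m=(im.max(2)<45).astype(np.uint8);m[:190]=0;m[330:]=0;m[:,:415]=0;m[:,505:]=0
k=cv2.findContours(m,cv2.RETR_EXTERNAL,cv2.CHAIN_APPROX_NONE)[0];k=max(k,key=cv2.contourArea)
b=cv2.boxPoints(cv2.minAreaRect(k));W=pix2w(c,b,4);print(b,W)
print(np.linalg.norm(np.diff(W,axis=0),axis=1),W.mean(0))
E
```

```text
[[423.26398 313.5225 ]
 [450.4494  195.71909]
 [502.52246 207.73593]
 [475.33704 325.53934]] [[ 437.80786182 -145.98703967    4.        ]
 [ 697.64110773 -215.28460552    4.        ]
 [ 669.16163029 -332.59699647    4.        ]
 [ 409.24651072 -260.38755864    4.        ]]
[268.91535529 120.71983145 269.75928583] [ 553.46427764 -238.56405008    4.        ]
```

View pics/c1.png

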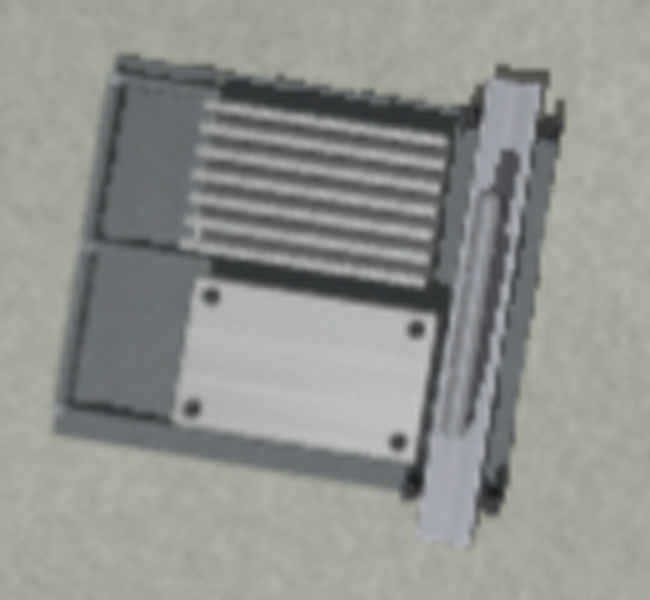

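The crop confirms it: silver fins are in the upper lane (crop 320,185), and the smooth lid with four screws is in the lower lane (310,365). The bar runs from (512,80) to (445,540). The measured pad is 269 x 121 mm, which matches the given size.

```bash
python3 - <<'E'
from h import *
c=vision.camera_params("top")
def f(x,y,z): return pix2w(c,[x/5+215-.4,y/5+230-.4],z)[0]
A=f(118,58,14);B=f(57,432,14);print("rear",A,B,np.linalg.norm(A-B))
E1=f(514,80,30);E2=f(444,542,30);print("bar ends",E1,E2,np.linalg.norm(E1-E2),(E1+E2)/2)
yx=(E1-E2)[:2];yx/=np.linalg.norm(yx);print("bar y dir",yx,"rear y",(A-B)[:2]/np.linalg.norm(A-B))
H1=f(490,190,98);H2=f(455,432,98);print("handle",H1,H2,np.linalg.norm(H1-H2),(H1+H2)/2)
hs=[f(*p,42) for p in((210,95),(452,135),(425,290),(183,245))];print("hs",np.array(hs),np.mean(hs,0))
y=(A-B)[:2]/np.linalg.norm(A-B);x=np.array([y[1],-y[0]]);print("xdir",x)
mid=(A+B)[:2]/2;o=mid-100*x;print("origin",o,"from bar",((E1+E2)/2)[:2]+79*x)
for p in hs+[H1,H2]: print(np.array([(p[:2]-o)@x,(p[:2]-o)@y]).round(1))
s=observe();r=q(s['tool_rot']).as_matrix();print(r.round(3)); cw=vision.camera_params("wrist");print(cw)
E
```

```text
rear [601.34568393 257.6327964   14.        ] [438.04658141 284.35710513  14.        ] 165.47140405429082
bar ends [587.9137182  82.8953398  30.       ] [391.16640891 115.02533625  30.        ] 199.3535562391927 [489.54006355  98.96033803  30.        ]
bar y dir [ 0.98692651 -0.16117092] rear y [ 0.98687204 -0.16150409]
handle [538.13913782  91.31635376  98.        ] [441.76113745 106.36907468  98.        ] 97.54641645168522 [489.95013764  98.84271422  98.        ]
hs [[582.29060731 212.64794639  42.        ]
 [563.82956057 109.23856975  42.        ]
 [498.2762105  121.32196638  42.        ]
 [518.43994193 224.2922584   42.        ]] [540.70908008 166.87518523  42.        ]
xdir [-0.16150409 -0.98687204]
origin [535.84654178 369.68215503] from bar [476.78124035  20.99744666]
[147.5  71.2]
[252.5  69.7]
[251.2   3. ]
[146.3   6.3]
[274.3  47.2]
[275.1 -50.3]
[[ 0.97   0.241 -0.   ]
 [ 0.241 -0.97   0.001]
 [ 0.    -0.001 -1.   ]]
{'fx': 351.2743016692063, 'fy': 351.2743016692063, 'cx': 316.9588061160116, 'cy': 240.04744822503585, 'k1': -0.014535840330977512, 'xyz': array([ 216.16329172, -590.26580224,  372.86325909]), 'orientation': array([ 0.7809198 , -0.10504054,  0.08385098, -0.6099998 ])}
```

```bash
cat >> h.py <<'E'
def plan(P,ang,s=None):
    """shift/turn for TCP P(mm), tool x at world angle ang(deg), tool down"""
    s=s or observe();r=q(s['tool_rot']);a=np.radians(ang)
    T=R.from_matrix(np.array([[np.cos(a),np.sin(a),0],[np.sin(a),-np.cos(a),0],[0,0,-1]]))
    return (r.inv().apply(np.array(P)-s['position'])/500).round(4).tolist(),((r.inv()*T).as_rotvec()/np.pi).round(4).tolist()
E
python3 - <<'E'
from h import *
print(plan([480,-300,240],-9.3));print(plan([489.7,98.9,170],-9.3))
E
```

```text
([0.7867, -0.4356, -0.018], [-0.0003, 0.0, 0.1293])
([0.9981, -1.205, 0.1228], [-0.0003, 0.0, 0.1293])
```

{"fn": "drive_tool", "kwargs": {"targets": [[[0.7867,-0.4356,-0.018],[-0.0003,0,0.1293]],[[0.7867,-0.4356,-0.018],[-0.0003,0,0.1293]],[[0.7867,-0.4356,-0.018],[-0.0003,0,0.1293]],[[0.7867,-0.4356,-0.018],[-0.0003,0,0.1293]],[[0.7867,-0.4356,-0.018],[-0.0003,0,0.1293]],[[0.7867,-0.4356,-0.018],[-0.0003,0,0.1293]],[[0.7867,-0.4356,-0.018],[-0.0003,0,0.1293]],[[0.7867,-0.4356,-0.018],[-0.0003,0,0.1293]],[[0.7867,-0.4356,-0.018],[-0.0003,0,0.1293]],[[0.7867,-0.4356,-0.018],[-0.0003,0,0.1293]],[[0.7867,-0.4356,-0.018],[-0.0003,0,0.1293]],[[0.7867,-0.4356,-0.018],[-0.0003,0,0.1293]]], "jaw": 0}}

```text
clock: 1.1
position: [483.4, -296.3, 240.2]
tool_rot: [0.0, 0.997, -0.079, 0.0]
ft_force: [-0.2, 0.4, -0.4]
gripper_width: 1.001
grip_force: 0.0
```

```bash
python3 - <<'E'
from h import *
print(observe()['position'],plan([489.7,98.9,170],-9.3))
E
```

```text
[ 483.40622871 -296.27669747  240.17781161] ([-0.1121, -0.7825, 0.1401], [0.0001, -0.0002, 0.0013])
```

{"fn": "drive_tool", "kwargs": {"targets": [[[-0.112,-0.7825,0.14],[0,0,0.0013]],[[-0.112,-0.7825,0.14],[0,0,0.0013]],[[-0.112,-0.7825,0.14],[0,0,0.0013]],[[-0.112,-0.7825,0.14],[0,0,0.0013]],[[-0.112,-0.7825,0.14],[0,0,0.0013]],[[-0.112,-0.7825,0.14],[0,0,0.0013]],[[-0.112,-0.7825,0.14],[0,0,0.0013]],[[-0.112,-0.7825,0.14],[0,0,0.0013]],[[-0.112,-0.7825,0.14],[0,0,0.0013]],[[-0.112,-0.7825,0.14],[0,0,0.0013]],[[-0.112,-0.7825,0.14],[0,0,0.0013]],[[-0.112,-0.7825,0.14],[0,0,0.0013]]]}}

```text
clock: 2.1
position: [487.7, 95.8, 169.5]
tool_rot: [0.001, 0.997, -0.082, -0.0]
ft_force: [-0.3, 0.2, 0.3]
gripper_width: 1.0
grip_force: 0.0
```

```bash
python3 - <<'E'
from h import *
c=vision.camera_params("wrist");im=vision.grab_frame("wrist");cv2.imwrite("pics/w1.png",im)
s=observe();print(s['position'],plan([489.7,98.9,79],-9.3))
print(c['xyz'],w2pix(c,[[538,91.3,98],[441.8,106.4,98],[588,83,30],[391,115,30],s['position']]).round(0))
E
```

```text
[487.87908069  94.83098531 169.72095203] ([0.0023, -0.0089, 0.1814], [0.0004, 0.0001, -0.0009])
[554.20477388  84.97419004 311.5130179 ] [[311. 172.]
 [313. 319.]
 [312.  96.]
 [314. 334.]
 [319. 301.]]
```

View pics/w1.png

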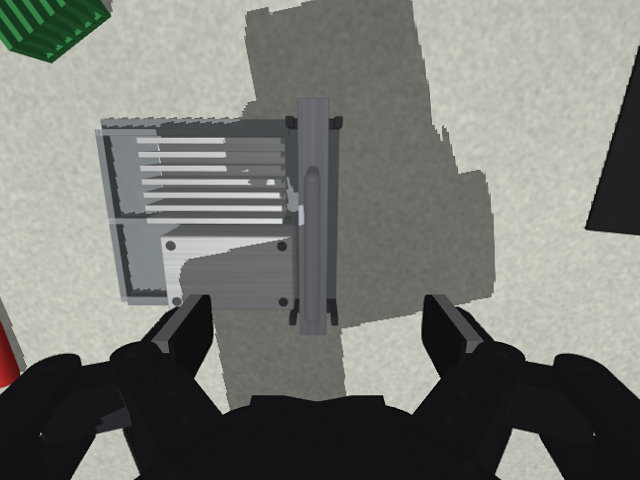

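Wrist view: the handle runs from (313,170) to (313,322) and the bar from (313,98) to (313,334). Both are within 2 px of the prediction, so I'm descending.

{"fn": "drive_tool", "kwargs": {"targets": [[[0.0023,-0.0089,0.06],[0,0,0]],[[0.0023,-0.0089,0.12],[0,0,0]],[[0.0023,-0.0089,0.16],[0,0,0]],[[0.0023,-0.0089,0.1814],[0,0,0]],[[0.0023,-0.0089,0.1814],[0,0,0]],[[0.0023,-0.0089,0.1814],[0,0,0]],[[0.0023,-0.0089,0.1814],[0,0,0]]]}}

```text
clock: 2.73
position: [490.5, 98.2, 80.1]
tool_rot: [0.0, 0.996, -0.084, 0.001]
ft_force: [-0.0, -0.8, -0.4]
gripper_width: 0.996
grip_force: 0.0
```

{"fn": "drive_tool", "kwargs": {"targets": [[[0,0,0],[0,0,0]],[[0,0,0],[0,0,0]],[[0,0,0],[0,0,0]],[[0,0,0],[0,0,0]],[[0,0,0],[0,0,0]],[[0,0,0],[0,0,0]],[[0,0,0],[0,0,0]],[[0,0,0],[0,0,0]],[[0,0,0],[0,0,0]],[[0,0,0],[0,0,0]],[[0,0,0],[0,0,0]],[[0,0,0],[0,0,0]]], "jaw": 255, "grip_force": 60}}

```text
clock: 3.73
position: [489.9, 99.0, 79.4]
tool_rot: [0.0, 0.997, -0.083, 0.0]
ft_force: [-1.4, 0.6, 5.4]
gripper_width: 0.091
grip_force: 58.5
```

{"fn": "drive_tool", "kwargs": {"targets": [[[0,0,-0.02],[0,0,0]],[[0,0,-0.04],[0,0,0]],[[0,0,-0.06],[0,0,0]],[[0,0,-0.08],[0,0,0]],[[0,0,-0.1],[0,0,0]],[[0,0,-0.12],[0,0,0]],[[0,0,-0.14],[0,0,0]],[[0,0,-0.15],[0,0,0]],[[0,0,-0.15],[0,0,0]],[[0,0,-0.15],[0,0,0]],[[0,0,-0.15],[0,0,0]],[[0,0,-0.15],[0,0,0]]]}}

```text
clock: 4.73
position: [489.7, 99.0, 153.7]
tool_rot: [0.001, 0.997, -0.083, -0.0]
ft_force: [0.2, 0.3, -2.8]
gripper_width: 0.085
grip_force: 58.5
```

```bash
python3 - <<'E'
from h import *
s=observe();print(s['position'],s['ft_force'],s['gripper_width'],plan([553.5,-238.6,154],-14.9))
E
```

```text
[489.67290951  99.00190527 153.66454008] [ 0.1606228   0.25217233 -2.849975  ] 0.08476687158723814 ([0.2378, 0.6447, -0.0], [0.0004, 0.0002, 0.0298])
```

{"fn": "drive_tool", "kwargs": {"targets": [[[0.008,0.02,0],[0,0,0.001]],[[0.022,0.06,0],[0,0,0.003]],[[0.041,0.11,0],[0,0,0.005]],[[0.063,0.17,0],[0,0,0.008]],[[0.085,0.23,0],[0,0,0.011]],[[0.107,0.29,0],[0,0,0.013]],[[0.129,0.35,0],[0,0,0.016]],[[0.151,0.41,0],[0,0,0.019]],[[0.173,0.47,0],[0,0,0.022]],[[0.195,0.53,0],[0,0,0.025]],[[0.214,0.58,0],[0,0,0.027]],[[0.2265,0.615,0],[0,0,0.029]]]}}

```text
clock: 5.73
position: [550.5, -226.2, 153.9]
tool_rot: [0.001, 0.992, -0.129, -0.0]
ft_force: [-0.5, 0.7, -3.0]
gripper_width: 0.094
grip_force: 58.7
```

{"fn": "drive_tool", "kwargs": {"targets": [[[0.007,0.02,0],[0,0,0.0008]],[[0.0113,0.0297,0],[0,0,0.0008]],[[0.0113,0.0297,0],[0,0,0.0008]],[[0.0113,0.0297,0],[0,0,0.0008]],[[0.0113,0.0297,0],[0,0,0.0008]],[[0.0113,0.0297,0],[0,0,0.0008]],[[0.0113,0.0297,0],[0,0,0.0008]]]}}

```text
clock: 6.32
position: [552.4, -237.9, 154.7]
tool_rot: [0.0, 0.992, -0.129, 0.0]
ft_force: [-0.6, -0.2, -4.0]
gripper_width: 0.089
grip_force: 58.7
```

```bash
python3 - <<'E'
from h import *
s=observe();print(s['position'],s['ft_force'],plan([553.5,-238.6,66],-14.9))
im=vision.grab_frame("top");c=vision.camera_params("top")
cv2.imwrite("pics/t2.png",np.vstack([vision.grab_frame("scene")[130:430,100:],im[150:450,100:]]))
E
```

```text
[ 552.36401159 -237.93410217  154.6982641 ] [-0.59196658 -0.18237268 -4.00568054] ([0.0025, 0.0005, 0.1774], [0.0003, -0.0001, 0.0003])
```

View pics/t2.png

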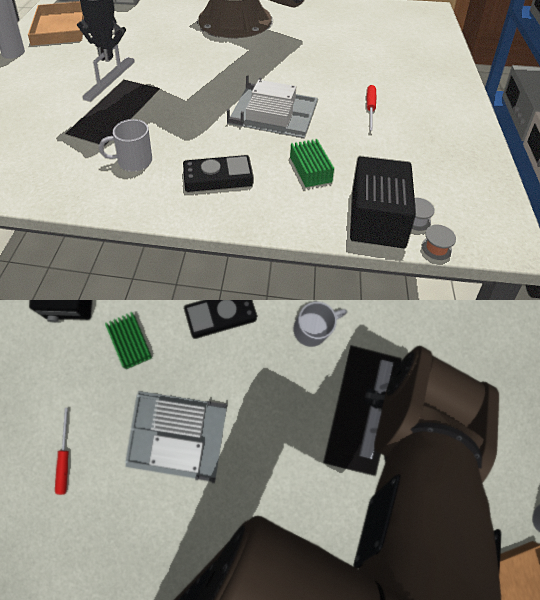

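The bar is held level over the pad, and the heatsink and enclosure are still in their lanes. Lowering now.

{"fn": "drive_tool", "kwargs": {"targets": [[[0.0025,0,0.03],[0,0,0]],[[0.0025,0,0.06],[0,0,0]],[[0.0025,0,0.09],[0,0,0]],[[0.0025,0,0.12],[0,0,0]],[[0.0025,0,0.145],[0,0,0]],[[0.0025,0,0.16],[0,0,0]],[[0.0025,0,0.168],[0,0,0]],[[0.0025,0,0.172],[0,0,0]],[[0.0025,0,0.1745],[0,0,0]],[[0.0025,0,0.1745],[0,0,0]],[[0.0025,0,0.1745],[0,0,0]],[[0.0025,0,0.1745],[0,0,0]]]}}

```text
clock: 7.42
position: [553.7, -239.3, 67.8]
tool_rot: [0.001, 0.992, -0.13, 0.0]
ft_force: [0.8, 0.6, -3.4]
gripper_width: 0.091
grip_force: 58.6
```

{"fn": "drive_tool", "kwargs": {"targets": [[[0,0,0.001],[0,0,0]],[[0,0,0.002],[0,0,0]],[[0,0,0.003],[0,0,0]],[[0,0,0.003],[0,0,0]],[[0,0,0.003],[0,0,0]]]}}

```text
clock: 7.83
position: [553.5, -239.2, 65.8]
tool_rot: [0.0, 0.992, -0.13, 0.0]
ft_force: [0.5, -0.5, -3.4]
gripper_width: 0.093
grip_force: 58.6
```

{"fn": "drive_tool", "kwargs": {"targets": [[[0,0,0.001],[0,0,0]],[[0,0,0.002],[0,0,0]],[[0,0,0.002],[0,0,0]],[[0,0,0.002],[0,0,0]]]}}

```text
clock: 8.17
position: [553.6, -239.4, 65.5]
tool_rot: [0.001, 0.992, -0.13, 0.0]
ft_force: [-3.7, -1.4, 5.6]
gripper_width: 0.09
grip_force: 59.6
```

{"fn": "drive_tool", "kwargs": {"targets": [[[0,0,0.001],[0,0,0]],[[0,0,0.002],[0,0,0]],[[0,0,0.002],[0,0,0]],[[0,0,0.002],[0,0,0]]]}}

```text
clock: 8.5
position: [553.5, -239.6, 65.4]
tool_rot: [0.001, 0.992, -0.13, 0.001]
ft_force: [-7.0, -0.6, 14.8]
gripper_width: 0.094
grip_force: 60.6
```

The bar is in contact. I'll ease off the press, open, and then rise.

{"fn": "drive_tool", "kwargs": {"targets": [[[0,0,-0.002],[0,0,0]],[[0,0,-0.002],[0,0,0]],[[0,0,-0.002],[0,0,0]]]}}

```text
clock: 8.75
position: [553.7, -239.4, 65.5]
tool_rot: [0.001, 0.992, -0.13, 0.0]
ft_force: [-3.1, -0.5, 7.9]
gripper_width: 0.099
grip_force: 59.7
```

{"fn": "drive_tool", "kwargs": {"targets": [[[0,0,0],[0,0,0]],[[0,0,0],[0,0,0]],[[0,0,0],[0,0,0]],[[0,0,0],[0,0,0]],[[0,0,0],[0,0,0]],[[0,0,0],[0,0,0]],[[0,0,0],[0,0,0]],[[0,0,0],[0,0,0]],[[0,0,0],[0,0,0]],[[0,0,0],[0,0,0]],[[0,0,0],[0,0,0]],[[0,0,0],[0,0,0]]], "jaw": 0}}

```text
clock: 9.75
position: [553.5, -239.2, 64.8]
tool_rot: [0.001, 0.992, -0.13, 0.0]
ft_force: [-0.6, 0.3, -0.1]
gripper_width: 1.0
grip_force: 0.0
```

{"fn": "drive_tool", "kwargs": {"targets": [[[0,0,-0.03],[0,0,0]],[[0,0,-0.08],[0,0,0]],[[0,0,-0.15],[0,0,0]],[[0,0,-0.22],[0,0,0]],[[0,0,-0.29],[0,0,0]],[[0,0,-0.29],[0,0,0]],[[0,0,-0.29],[0,0,0]]]}}

```text
clock: 10.33
position: [554.0, -239.3, 211.7]
tool_rot: [0.001, 0.992, -0.13, 0.002]
ft_force: [0.2, -0.4, -0.9]
gripper_width: 1.001
grip_force: 0.0
```

```bash
python3 - <<'E'
from h import *
print(plan([535,130,200],80.7),observe()['joint_pos'])
E
```

```text
([-0.2267, -0.704, 0.0212], [0.0016, -0.0005, -0.5311]) [-5.16740079e-01  4.78487856e-01  1.63951235e+00 -1.03606411e-03
  1.01908775e+00  1.31460469e+00]
```

{"fn": "drive_tool", "kwargs": {"targets": [[[-0.2267,-0.704,0.02],[0,0,-0.5311]],[[-0.2267,-0.704,0.02],[0,0,-0.5311]],[[-0.2267,-0.704,0.02],[0,0,-0.5311]],[[-0.2267,-0.704,0.02],[0,0,-0.5311]],[[-0.2267,-0.704,0.02],[0,0,-0.5311]],[[-0.2267,-0.704,0.02],[0,0,-0.5311]],[[-0.2267,-0.704,0.02],[0,0,-0.5311]],[[-0.2267,-0.704,0.02],[0,0,-0.5311]],[[-0.2267,-0.704,0.02],[0,0,-0.5311]],[[-0.2267,-0.704,0.02],[0,0,-0.5311]],[[-0.2267,-0.704,0.02],[0,0,-0.5311]],[[-0.2267,-0.704,0.02],[0,0,-0.5311]]], "jaw": 255}}

```text
clock: 11.33
position: [533.7, 131.2, 197.9]
tool_rot: [-0.0, 0.812, 0.584, -0.001]
ft_force: [-0.2, -0.4, 1.2]
gripper_width: -0.002
grip_force: 0.0
```

```bash
python3 - <<'E'
from h import *
print(plan([535,130,200],80.7))
E
```

```text
([-0.0014, 0.0031, -0.0043], [-0.0007, 0.0006, -0.0511])
```

{"fn": "drive_tool", "kwargs": {"targets": [[[0,0,-0.004],[0,0,-0.0511]],[[0,0,-0.004],[0,0,-0.0511]],[[0,0,-0.004],[0,0,-0.0511]],[[0,0,-0.004],[0,0,-0.0511]],[[0,0,-0.004],[0,0,-0.0511]]]}}

```text
clock: 11.75
position: [534.3, 130.2, 200.7]
tool_rot: [0.0, 0.765, 0.644, -0.001]
ft_force: [-0.5, -1.2, -0.2]
gripper_width: 0.002
grip_force: 0.0
```

```bash
python3 - <<'E'
from h import *
s=observe();print(s['position']);c=vision.camera_params("wrist");im=vision.grab_frame("wrist");print(c)
t=vision.grab_frame("top");cv2.imwrite("pics/top3.png",t)
crop(t,410,185,510,335,2,"/tmp/a.png");a=cv2.imread("/tmp/a.png");b=np.zeros((480,200,3),np.uint8);b[:300]=a[:300,:200]
cv2.imwrite("pics/w3.png",np.hstack([im[:480,:600],b]))
E
```

```text
[534.26153044 130.19342928 200.66465638]
{'fx': 351.2743016692063, 'fy': 351.2743016692063, 'cx': 316.9588061160116, 'cy': 240.04744822503585, 'k1': -0.014535840330977512, 'xyz': array([546.00149761, 196.54114296, 342.65585606]), 'orientation': array([ 0.98733425, -0.13344826,  0.01273199, -0.084856  ])}
```

View pics/w3.png

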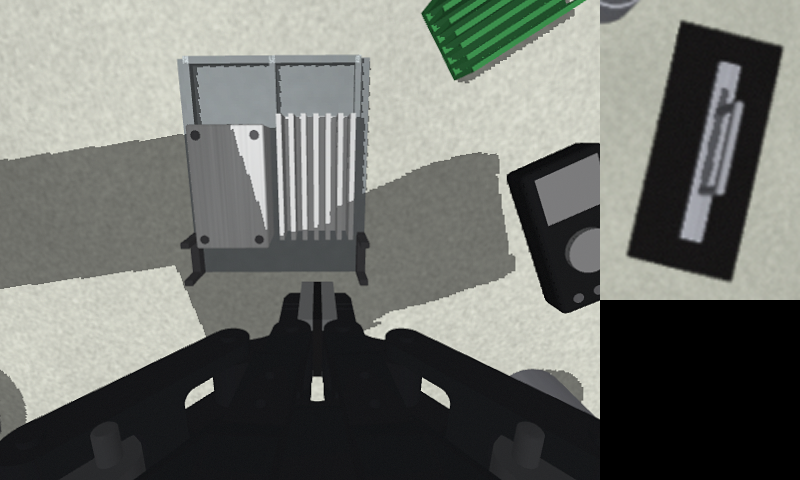

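The bar stands in the middle of the pad with margin all round (right inset). In the wrist view the heatsink's rear top corners are at (277,114) and (355,114), and the rear wall's inner top edge runs from (278,66) to (355,66).

```bash
python3 - <<'E'
from h import *
c={'fx':351.2743,'fy':351.2743,'cx':316.9588,'cy':240.0474,'k1':-0.014536,'xyz':np.array([546.0015,196.5411,342.6559]),'orientation':np.array([0.98733425,-0.13344826,0.01273199,-0.084856])}
h=pix2w(c,[[277,114],[355,114]],46);w=pix2w(c,[[278,66],[355,66]],14)
rear=pix2w(c,[[182,57],[368,57]],14);br=pix2w(c,[[188,238],[363,238]],42)
print(h,w,rear,np.linalg.norm(rear[0]-rear[1]),br)
x=np.array([.161,.987]);m=h.mean(0)[:2];print("hs rear",m,"gap",(w.mean(0)[:2]-m)@x, (rear[1]-rear[0])[:2])
T=m+22*x;print(T);print(plan([*T,100],80.7));print(plan([*T,10],80.7))
E
```

```text
[[517.69671577 224.46746296  46.        ]
 [579.0741522  213.80375127  46.        ]] [[523.26079051 265.56200571  14.        ]
 [588.25346212 254.25102376  14.        ]] [[443.86185136 286.82596989  14.        ]
 [600.18018033 259.34406501  14.        ]] 158.7157051765052 [[418.45333909 136.41536966  42.        ]
 [571.63032764 109.9394362   42.        ]]
hs rear [548.38543398 219.13560712] gap 41.42772828214299 [156.31832898 -27.48190488]
[551.92743398 240.84960712]
([0.2243, -0.0031, 0.2018], [-0.0001, 0.0004, -0.003])
([0.2245, -0.0031, 0.3818], [-0.0001, 0.0004, -0.003])
```

The 41 mm gap agrees with the first estimate. Moving behind the heatsink.

{"fn": "drive_tool", "kwargs": {"targets": [[[0.08,-0.001,0.05],[0,0,-0.003]],[[0.15,-0.002,0.12],[0,0,-0.003]],[[0.2243,-0.0031,0.18],[0,0,-0.003]],[[0.2243,-0.0031,0.2018],[0,0,-0.003]],[[0.2243,-0.0031,0.2018],[0,0,-0.003]],[[0.2243,-0.0031,0.2018],[0,0,-0.003]],[[0.2243,-0.0031,0.2018],[0,0,-0.003]],[[0.2243,-0.0031,0.2018],[0,0,-0.003]]]}}

```text
clock: 12.52
position: [552.6, 240.2, 101.8]
tool_rot: [0.001, 0.762, 0.648, 0.0]
ft_force: [-0.4, 0.3, -0.6]
gripper_width: 0.001
grip_force: 0.0
```

```bash
python3 - <<'E'
from h import *
print(observe()['position'],plan([552,240.8,10],80.5))
E
```

```text
[552.5503816  240.17365528 101.78166794] ([0.0011, -0.0016, 0.1836], [0.0006, 0.0001, 0.0012])
```

{"fn": "drive_tool", "kwargs": {"targets": [[[0.001,-0.001,0.04],[0,0,0.001]],[[0.001,-0.001,0.08],[0,0,0.001]],[[0.001,-0.001,0.12],[0,0,0.001]],[[0.001,-0.001,0.15],[0,0,0.001]],[[0.001,-0.001,0.17],[0,0,0.001]],[[0.001,-0.001,0.183],[0,0,0.001]],[[0.001,-0.001,0.183],[0,0,0.001]],[[0.001,-0.001,0.183],[0,0,0.001]],[[0.001,-0.001,0.183],[0,0,0.001]]]}}

```text
clock: 13.27
position: [552.1, 241.5, 9.9]
tool_rot: [0.001, 0.763, 0.647, 0.0]
ft_force: [0.2, -0.3, 0.2]
gripper_width: -0.0
grip_force: 0.0
```

```bash
python3 - <<'E'
from h import *
s=observe();print(s['position'],s['ft_force']);x=np.array([.164,.9865]);T=np.array([548.4,219.1])
for d in(20,-160):print(d,plan([*(T+d*x),11],80.5))
E
```

```text
[552.12616726 241.46260058   9.9250879 ] [ 0.21762427 -0.32447173  0.15289112]
20 ([-0.0053, -0.0, -0.0021], [0.0005, 0.0001, 0.0005])
-160 ([-0.3654, -0.0002, -0.002], [0.0005, 0.0001, 0.0005])
```

{"fn": "drive_tool", "kwargs": {"targets": [[[-0.01,0,-0.001],[0,0,0]],[[-0.02,0,-0.002],[0,0,0]],[[-0.03,0,-0.002],[0,0,0]],[[-0.04,0,-0.002],[0,0,0]],[[-0.05,0,-0.002],[0,0,0]],[[-0.06,0,-0.002],[0,0,0]],[[-0.07,0,-0.002],[0,0,0]],[[-0.08,0,-0.002],[0,0,0]],[[-0.09,0,-0.002],[0,0,0]],[[-0.1,0,-0.002],[0,0,0]],[[-0.11,0,-0.002],[0,0,0]],[[-0.12,0,-0.002],[0,0,0]]]}}

```text
clock: 14.27
position: [541.7, 181.7, 9.9]
tool_rot: [0.0, 0.763, 0.647, -0.0]
ft_force: [1.1, 4.1, 1.7]
gripper_width: -0.005
grip_force: 1.6
```

{"fn": "drive_tool", "kwargs": {"targets": [[[-0.01,0,0],[0,0,0]],[[-0.02,0,0],[0,0,0]],[[-0.03,0,0],[0,0,0]],[[-0.04,0,0],[0,0,0]],[[-0.05,0,0],[0,0,0]],[[-0.06,0,0],[0,0,0]],[[-0.07,0,0],[0,0,0]],[[-0.08,0,0],[0,0,0]],[[-0.09,0,0],[0,0,0]],[[-0.1,0,0],[0,0,0]],[[-0.11,0,0],[0,0,0]],[[-0.12,0,0],[0,0,0]]]}}

```text
clock: 15.27
position: [531.9, 122.6, 10.1]
tool_rot: [0.0, 0.763, 0.647, -0.0]
ft_force: [1.1, 3.4, 2.1]
gripper_width: -0.0
grip_force: 1.5
```

```bash
python3 - <<'E'
from h import *
s=observe();print(s['position'],s['ft_force']);x=np.array([.164,.9865]);T=np.array([548.4,219.1])
d=(s['position'][:2]-T);print(d@x,d@[.9865,-.164])
t=vision.grab_frame("top");crop(t,220,230,420,350,4,"pics/c4.png")
E
```

```text
[531.94124911 122.59436221  10.08189091] [1.08779319 3.38778652 2.07093142]
-97.90204682155927 -0.40963315220338714
```

View pics/c4.png

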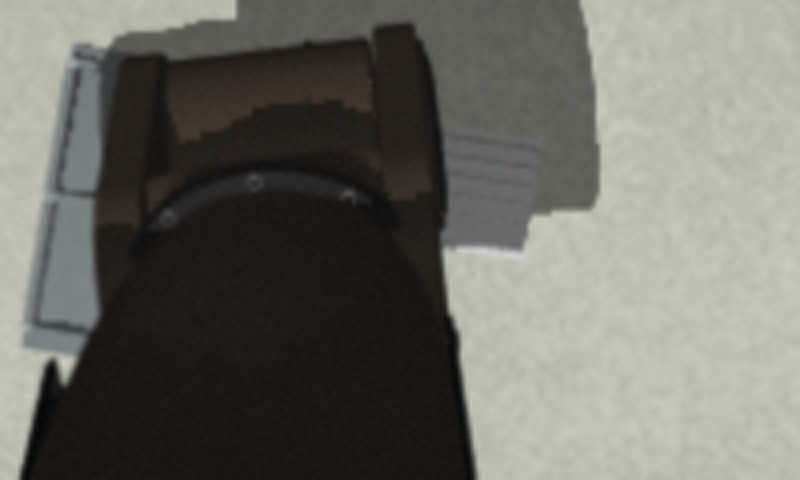

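The heatsink is coming out straight, with its front edge at crop (530,195). I'll push the last ~58 mm, slowing at the end.

{"fn": "drive_tool", "kwargs": {"targets": [[[-0.012,0,0],[0,0,0]],[[-0.024,0,0],[0,0,0]],[[-0.036,0,0],[0,0,0]],[[-0.048,0,0],[0,0,0]],[[-0.06,0,0],[0,0,0]],[[-0.072,0,0],[0,0,0]],[[-0.084,0,0],[0,0,0]],[[-0.094,0,0],[0,0,0]],[[-0.102,0,0],[0,0,0]],[[-0.11,0,0],[0,0,0]],[[-0.116,0,0],[0,0,0]],[[-0.12,0,0],[0,0,0]]]}}

```text
clock: 16.32
position: [522.1, 63.5, 10.1]
tool_rot: [0.0, 0.763, 0.647, -0.0]
ft_force: [-0.7, 1.2, -0.2]
gripper_width: -0.003
grip_force: 0.9
```

{"fn": "drive_tool", "kwargs": {"targets": [[[0.01,0,0],[0,0,0]],[[0.02,0,0],[0,0,0]],[[0.02,0,-0.08],[0,0,0]],[[0.02,0,-0.16],[0,0,0]],[[0.02,0,-0.24],[0,0,0]],[[0.02,0,-0.32],[0,0,0]],[[0.1,0,-0.38],[0,0,0]],[[0.18,0,-0.38],[0,0,0]],[[0.26,0,-0.38],[0,0,0]],[[0.34,0,-0.38],[0,0,0]],[[0.4,0,-0.38],[0,0,0]],[[0.4,0,-0.38],[0,0,0]]]}}

```text
clock: 17.32
position: [554.8, 267.1, 199.8]
tool_rot: [0.0, 0.761, 0.648, 0.0]
ft_force: [-0.1, -0.1, -0.2]
gripper_width: 0.002
grip_force: 0.0
```

{"fn": "drive_tool", "kwargs": {"targets": [[[0.08,0,0],[0,0,0]],[[0.16,0,0],[0,0,0]],[[0.24,0,0],[0,0,0]],[[0.32,0,0],[0,0,0]],[[0.4,0,0],[0,0,0]],[[0.4,0,0],[0,0,0]],[[0.4,0,0],[0,0,0]]]}}

```text
clock: 17.9
position: [586.5, 460.7, 198.5]
tool_rot: [0.0, 0.762, 0.648, -0.001]
ft_force: [0.2, 0.1, -0.4]
gripper_width: -0.001
grip_force: 0.0
```

```bash
python3 - <<'E'
from h import *
t=vision.grab_frame("top");cv2.imwrite("pics/top5.png",t);crop(t,220,180,420,330,4,"pics/c5.png")
print(observe()['position'])
E
```

```text
[586.736158   459.19954626 198.85596034]
```

View pics/c5.png

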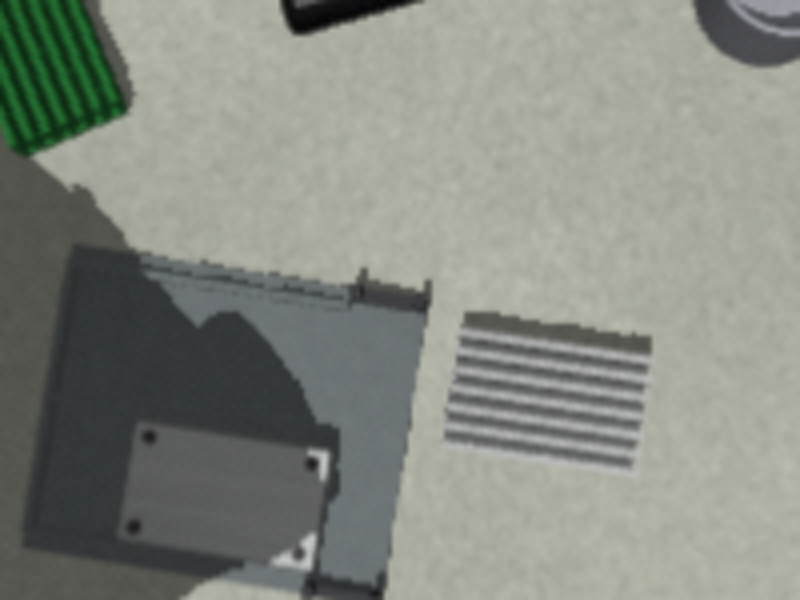

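The heatsink lies flat at crop (548,400), about 18 mm clear of the floor edge at (415,400). The enclosure is still in its lane and the arm is clear, so I'm handing in.

```bash
python3 -c "
from rig import order
print(order.close_job())"
```

```text
the job is handed in; nothing more can be done
None
```

The job is handed in at about 18 s of the 54 s allowed, with no verdict returned: in the last pictures the bar stands on the pad, the heatsink lies flat about 18 mm clear of the carrier's open end, and the enclosure is still in its lane.

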